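# Load the demagnetiser and hold its paddle at the third detent

### The job

Stand the flanged steel bush upright in the open drawer of the bench demagnetiser and push the drawer fully shut. Only then press the black spring-return paddle on the tower down past its first two detents to the third, not on to the bottom stop, and hold it there: the program finishes while the gripper is still holding the paddle down. Leave the other things on the bench where they are.

Things in the scene. Friction and masses are not known exactly. Their poses are not given: they have to be found in the camera images.
- bush: The workpiece: a plain steel flanged bush standing on its flange. Flange 52 mm in diameter and 12 mm thick at the bottom, above it a barrel 34 mm in diameter up to 58 mm; about 0.3 kg. It is the only turned part with a flange. Origin at the centre of its underside, z up along its axis.
- unit: The bench demagnetiser, a white steel housing fixed to the table, 320 mm wide (its y), 200 mm deep (its x). Origin at table height under its front face; the front faces the robot along the unit's -x, and in that frame the face is the plane x = 0. The left part (y from -50 to +160 mm) is 92 mm high and takes the drawer; the right part (y from -160 to -50 mm) is a tower 185 mm high with the paddle on its front.
- drawer (a joint): How far the drawer is pulled out, in m: 0 is fully shut, starts 0.12 to 0.14 open (limit 0.15). It slides along the unit's x; friction about 2 N; it stays where it is left.
- drawer_spot (a point): Point on the drawer's inner floor, in the middle of its width and 58 mm behind the inner side of its front panel; moves with the drawer, axes parallel to the unit's. Floor 12 mm above the table (steel, 4 mm thick). Inside the drawer is 172 mm wide (y) and 166 mm long (x from -58 to +108 mm from this point), its side walls rise to 52 mm above the table; the far part is under the housing's roof (underside 82 mm above the table) while the drawer is open.
- drawer_front (a point): Centre of the outer side of the drawer's front panel, 40 mm above the table; moves with the drawer, axes parallel to the unit's (outward is -x). The panel is 194 mm wide, 10 mm thick, from 8 to 76 mm above the table. Along its top a pull lip 90 mm wide sticks out 12 mm, 66 to 74 mm above the table. With the drawer shut this point is 10 mm in front of the housing's face.
- paddle_top (a point): Centre of pressing on the upper side of the black paddle, 45 mm in front of the tower's face; 168 mm above the table at rest, moves down with the paddle. The pad reaches from 20 to 65 mm in front of the face and is 44 mm wide (y), 12 mm thick. Axes parallel to the unit's, z up.
- paddle (a joint): How far the paddle is pressed straight down, in m: 0 at rest (up), detents at 0.014, 0.028 and 0.042 (three marks beside the slot), bottom stop at 0.056. A spring always drives it back up: about 5 N at the top, 8 N at the third detent, the detents add and subtract 3 N along the way, so pressing never needs more than 13 N and it springs back to 0 when let go.
- spacer: Bystander: plain straight steel tube standing on end, 44 mm in diameter, 50 mm tall, no flange; origin at the centre of its underside
- bearing: Bystander: small dark steel ring lying flat, 40 mm in diameter, 14 mm tall; origin at the centre of its underside
- torch: Bystander: black hand torch with an aluminium head, lying, 130 mm long (along its x), 34 mm thick; origin under its middle
- wrench: Bystander: steel open-ended wrench lying flat in front of the drawer, under 20 mm high, along its x
- screwdriver: Bystander: screwdriver lying flat, along its x
- oil: Bystander: white plastic oil bottle with a black cap, 52 mm in diameter, 140 mm tall; origin at the centre of its underside
- boltbox: Bystander: dark steel open tray, 120 x 90 x 45 mm; origin at the centre of its underside
- jar: Bystander: grey jar with a steel lid, 70 mm in diameter, 75 mm tall; origin at the centre of its underside
There are look-alikes about, which are no part of the job. Leave any blue look-alike of the bush alone.

How it is judged:
By the outcome, as a careful person would: the job done as asked, in the order asked, and still so for the second after the job is handed in, while the arm keeps its last pose, push and grip.
It also fails if it takes over 64 s, if anything falls off the work surface, if the arm or the gripper's body presses on something with over 40 N, if the wrist force passes 120 N, or if a joint passes its speed limit or range.

### The arm

A 7-joint arm with a two-finger parallel gripper is mounted at the origin on the work surface. World frame = base frame: x ahead of the robot, y to its left, z up, the work surface at z = 0. Lengths are in m, angles in rad, forces in N, time in s.
With the tool pointing down it reaches from about 0.425 to 0.95 m from the base axis. Payload 16.7 kg.
Tool frame: the origin (TCP) lies midway between the tips of the shut fingers; the grasp point (between the pads) lies 19 mm behind it; x points along the fingers, z is the direction in which the jaws open and shut, and the axes are right-handed (so a half turn about x gives the same grasp; the last joint's range is limited). The gripper opens to 94 mm and grips with 3 to 60 N. Pads are 16 mm wide; open, the fingers measure 119 mm over their backs; the gripper's body (75 mm by 177 mm) begins 78 mm behind the grasp point.
Start: joints at [1.159, 0.426, 0.074, 1.606, -0.034, 1.111, -0.067], TCP at [0.175, -0.652, 0.205] pointing down, gripper open.
Joint ranges: [-2.85, 2.85], [-0.5, 2.14], [-1.23, 1.37], [0.21, 2.46], [-1.02, 4.16], [0.16, 2.05], [-2.73, 2.73]. Speed limits (rad/s): [1.89, 1.89, 2.39, 2.39, 3.01, 3.01, 3.01].

### API

Orientations are given as a unit quaternion [x, y, z, w].
In Python, from plant import arm gives the robot as it stands.
- The arm moves only by the tool apply_moves, never from a script. Its argument "deltas" is one flat list of numbers, 7 for each row, row after row: the shift along the tool's x, y, z in units of 120 mm (1.0 is 120 mm), then the turn, a rotation vector about the tool's x, y, z in units of 30 degrees (1.0 is 30 degrees), then the gripper's target within -1 to 1 (shut at 1, half-way at 0, fully open at -1). In form: [tx, ty, tz, wx, wy, wz, hand, tx, ty, tz, wx, wy, wz, hand, ...]. A call has 1 to 8 rows; each row is the pose to reach, as a shift and turn from the pose commanded when the call began, along the tool's axes at that moment; what a row does not reach only later rows make up. A row lasts 1/10 s, in which the tool goes at most 50 mm and 8.59 degrees, less where a joint would pass 70% of its speed; a pose out of reach is approached as far as the arm can. A call with a number of a shift or a turn outside -1 to 1 is refused whole. A call with a gripper value outside its range is refused whole. The fingers move at their own pace and stop on an object; "squeeze" is the grip in N (left out, the last holds). Time passes only in rows, so rows that repeat a pose let the fingers close. It gives the time, the measured TCP pose, the force and the opening at its end, in the units of the state.
- arm.observe(): the state, without advancing time (a new reading comes with each control period).
- arm.snapshot(name): name is "side" or "top" or "wrist"; returns (picture, depth): 400x640x3 uint8, red, green, blue; 400x640 float32, m along the optical axis (not along the pixel's ray), 0 where there is no reading.
- arm.calibration(name): a dict with "fx", "fy", "cx", "cy" (pixels), "xyz" and "rotation" of the camera in the world. Camera axes: x right, y up, looking along -z (the intrinsics and any distortion apply to the point x, -y, -z); pixel columns grow to the right and rows downward; lengths in m; the calibration is good to about 2 mm. The wrist camera is an equidistant fisheye: a pixel r from the principal point sees the ray r / f radians off the axis. A picture is of the moment at which its call begins: read the wrist's pose just before it. calibration takes no time and is no camera call; for the wrist camera it gives the pose at the moment of the call.
- arm.finish_job(): hands the job in, once; it reports no verdict.
Trained networks look in the newest picture that a camera, given by its name, has taken for a name from the list of things; names that differ only in an ending like _2 or _b are one class to them, and where a whole thing is asked for, a point or a joint stands for the part that bears it (a point fixed in the world has none). Each returns a list of dicts, best first, with "conf" (0 to 1); they miss things now and then, are a little off and sometimes report something else, mostly with a low value. They report only what shows in the picture. A call takes as long as a camera call. They do not tell look-alikes from the thing itself.
- arm.look_for(camera, name): "point" ([x, y, z] in m, in world coordinates, good to about 4 mm: the middle of the surface that is visible of it).
- arm.outline_of(camera, name): "region" (400x640 bool, what is visible of it).
The state is a dict: "t": time; "qpos": joint angles; "qvel": joint speeds; "joint_torque": joint torques, N m; "position": TCP position; "eef_rot": TCP orientation; "ft_force": force on the tool from outside, world axes, zero at the start; "wrist_torque": the same for the moment, N m; "width": opening from 0.0 (shut) to 1.0 (fully open).
Only numpy, scipy, OpenCV 4.12 (cv2) and the standard library are available. Lean on these libraries where they do the work, as an engineer would, in place of code of your own. Each camera call takes 0.05 s, during which the arm holds its last target. There are 200 camera calls.

## Working session

There is one attempt and no reset: what is moved stays moved. The work goes in short steps, Python scripts to look and compute and a tool call to move; the robot and the scene stay as the last step left them, time stands still between calls to the robot, and variables do not carry over. Pictures are saved under pics/ and viewed, about 8 in all and at most 12, crops included, and the job is handed in when it is done.

Besides the shell and the picture viewer there is one more tool, called as name(argument=value, ...), one argument or row to a line, values as JSON. apply_moves: Moves the arm, as the interface text tells. Its arguments: {"type":"object","properties":{"deltas":{"type":"array","items":{"type":"number","minimum":-1,"maximum":1}},"squeeze":{"type":"number"}},"required":["deltas"]}

```bash
mkdir -p pics; ls; cat > h.py <<'E'
import numpy as np, cv2
from plant import arm
from scipy.spatial.transform import Rotation as R
def cal(n):
    c=arm.calibration(n); r=np.array(c['rotation'],float)
    M=r if r.shape==(3,3) else R.from_quat(r).as_matrix()
    return c,np.array(c['xyz']),M
def cloud(n,d,c=None):  # pinhole cameras
    c,p,M=c or cal(n)
    v,u=np.mgrid[:400,:640]
    P=np.stack([(u-c['cx'])/c['fx']*d,-(v-c['cy'])/c['fy']*d,-d],-1)
    return P@M.T+p
def save(n,im): cv2.imwrite(f'pics/{n}.png',im[...,::-1])
def shot(n):
    im,d=arm.snapshot(n); return im,d,cloud(n,d)
E
python3 - <<'E'
from h import *
np.set_printoptions(precision=4,suppress=True)
for n in['top','side','wrist']: print(n,arm.calibration(n))
a=shot('top');b=shot('side')
save('ts',cv2.resize(np.vstack([a[0],b[0]]),(480*1,600)))
save('top',a[0]);save('side',b[0])
np.savez('s0.npz',t=a[2],s=b[2],ti=a[0],si=b[0])
for n in['bush','unit','drawer_spot','drawer_front','paddle_top','spacer','wrench','oil','jar','torch','bearing','boltbox','screwdriver']:
  for c in['top','side']:
    print(n,c,[(np.round(r['point'],3).tolist(),round(r['conf'],2)) for r in arm.look_for(c,n)][:4])
print(arm.observe())
E
```

```text
pics
top {'fx': 419.52815395031905, 'fy': 419.52815395031905, 'cx': 320.0914239611721, 'cy': 197.06872736697613, 'xyz': array([ 0.3076, -0.0066,  1.3628]), 'rotation': array([-0.066 ,  0.0559,  0.7094, -0.6995])}
side {'fx': 368.55712544878537, 'fy': 368.55712544878537, 'cx': 315.2260935376658, 'cy': 205.1681291774882, 'xyz': array([0.4461, 0.6334, 0.9113]), 'rotation': array([-0.0189,  0.333 ,  0.9406, -0.0629])}
wrist {'fx': 309.70691628693146, 'fy': 309.70691628693146, 'cx': 315.3342310126376, 'cy': 202.4136466996247, 'xyz': array([ 0.2555, -0.6313,  0.3836]), 'rotation': array([-0.114 ,  0.0888, -0.602 ,  0.7853])}
bush top [([0.388, -0.336, 0.035], 0.78), ([0.425, -0.246, 0.028], 0.7), ([0.518, -0.247, 0.037], 0.66)]
bush side [([0.427, -0.235, 0.028], 0.81), ([0.53, -0.234, 0.021], 0.67), ([0.388, -0.329, 0.028], 0.59)]
unit top [([0.654, 0.057, 0.094], 0.9), ([0.552, 0.108, 0.01], 0.4)]
unit side [([0.662, 0.065, 0.092], 0.81), ([0.548, 0.108, 0.012], 0.42), ([0.561, -0.048, 0.169], 0.36)]
drawer_spot top [([0.544, 0.108, 0.013], 0.81)]
drawer_spot side [([0.547, 0.107, 0.011]
[... 801 characters left out ...]
0.51)]
boltbox top [([0.457, -0.504, -0.001], 0.85)]
boltbox side [([0.456, -0.508, 0.019], 0.8)]
screwdriver top [([0.379, 0.192, 0.021], 0.88)]
screwdriver side [([0.381, 0.208, 0.023], 0.56)]
{'t': 1.4, 'qpos': array([ 1.1595,  0.4261,  0.0739,  1.606 , -0.0341,  1.1108, -0.0671]), 'qvel': array([-0.0008, -0.0014,  0.0009,  0.001 , -0.0026,  0.0012,  0.0009]), 'joint_torque': array([  0.0001, -93.5497,   3.6623, -45.4557,  -0.0491,   0.0129,
         0.0001]), 'position': array([ 0.1747, -0.652 ,  0.2055]), 'eef_rot': array([ 0.4305,  0.561 , -0.4305,  0.561 ]), 'ft_force': array([ 0.5008,  0.5604, -0.458 ]), 'wrist_torque': array([-0.0197,  0.0158,  0.0518]), 'width': 1.0010771159528054}
```

View pictures.

View pics/top.png

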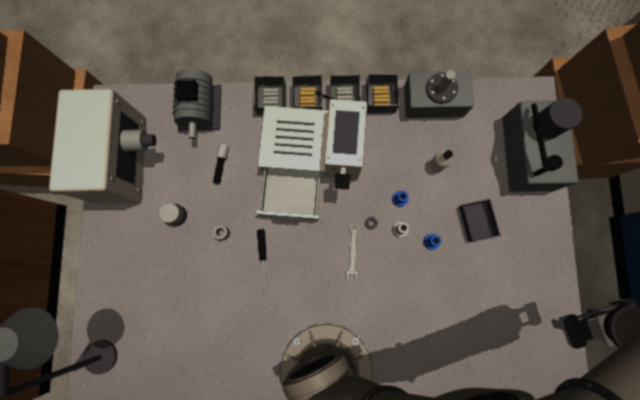

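View pics/side.png

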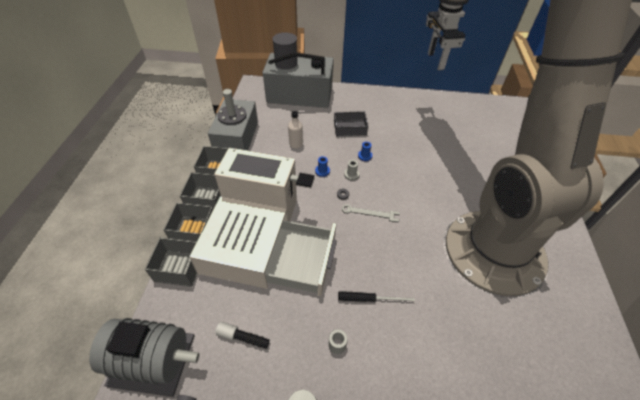

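The top image shows the plain bush at (401,229), with blue look-alikes at (400,199) and (432,241). The open drawer is at about (289,193) and the paddle at (342,180). Next I'll measure from the depth clouds.

```bash
python3 - <<'E'
from h import *
np.set_printoptions(precision=4,suppress=True)
z=np.load('s0.npz')
for k in 'ts':
  P=z[k].reshape(-1,3); I=z[k+'i'].reshape(-1,3).astype(int)
  d=np.hypot(P[:,0]-.427,P[:,1]+.241)
  m=(d<.045)&(P[:,2]>.05);q=P[m];print(k,'bush top',m.sum(),q.mean(0),q.min(0),q.max(0))
  m=(d<.045)&(P[:,2]>.007)&(P[:,2]<.02);q=P[m];print('flange',m.sum(),q.min(0),q.max(0),q.mean(0))
  m=(d<.08)&(P[:,2]<.005);print('table',P[m][:,2].mean())
  # roof left
  m=(abs(P[:,2]-.092)<.006)&(P[:,0]>.5)&(P[:,0]<.9)&(P[:,1]>-.1)&(P[:,1]<.3);q=P[m]
  print('roof',m.sum(),q[:,2].mean(),cv2.minAreaRect((q[:,:2]*1000).astype(np.float32)))
  m=(abs(P[:,2]-.185)<.006)&(P[:,0]>.5)&(P[:,0]<.9)&(P[:,1]>-.2)&(P[:,1]<.3);q=P[m]
  print('tower',m.sum(),q[:,2].mean(),cv2.minAreaRect((q[:,:2]*1000).astype(np.float32)))
  m=(abs(P[:,2]-.168)<.006)&(P[:,0]>.5)&(P[:,0]<.62)&(P[:,1]>-.12)&(P[:,1]<.0)&(I.sum(1)<150);q=P[m]
  print('pad',m.sum(),q.mean(0),cv2.minAreaRect((q[:,:2]*1000).astype(np.float32)))
  m=(abs(P[:,2]-.074)<.006)&(P[:,0]>.4)&(P[:,0]<.55)&(P[:,1]>-.0)&(P[:,1]<.25);q=P[m]
  print('front',m.sum(),q.mean(0),cv2.minAreaRect((q[:,:2]*1000).astype(np.float32)))
  m=(abs(P[:,2]-.012)<.006)&(P[:,0]>.4)&(P[:,0]<.7)&(P[:,1]>-.0)&(P[:,1]<.25);q=P[m]
  print('floor',m.sum(),q.mean(0),cv2.minAreaRect((q[:,:2]*1000).astype(np.float32)))
E
```

```text
t bush top 97 [ 0.4337 -0.2473  0.0582] [ 0.4181 -0.2646  0.0502] [ 0.4495 -0.2309  0.065 ]
flange 91 [ 0.409  -0.2738  0.007 ] [ 0.4581 -0.2224  0.0183] [ 0.4304 -0.241   0.0117]
table -0.000566647541752745
roof 3933 0.09224040559256019 ((715.0438842773438, 42.97303771972656), (304.0435485839844, 202.1468505859375), 84.828857421875)
tower 2377 0.18561261365572773 ((704.0864868164062, -69.74297332763672), (109.81968688964844, 201.5151824951172), 84.49628448486328)
pad 208 [ 0.5634 -0.0558  0.1678] ((574.0662231445312, -56.48634338378906), (66.68426513671875, 45.44856643676758), 1.6904947757720947)
front 307 [0.4749 0.113  0.0749] ((472.9327087402344, 112.39012908935547), (190.13943481445312, 22.70398712158203), 85.03242492675781)
floor 2261 [0.5615 0.1071 0.012 ] ((540.2080688476562, 123.82180786132812), (275.85394287109375, 248.37059020996094), 0.8315998911857605)
s bush top 73 [ 0.4324 -0.243   0.056 ] [ 0.4174 -0.2637  0.0501] [ 0.4481 -0.225   0.0597]
flange 82 [ 0.4069 -0.2622  0.0074] [ 0.4551 -0.219   0.0188] [ 0.4302 -0.2346  0.0119]
table -0.001255087862398298
roof 4945 0.09076839553996209 ((712.1649169921875, 44.734130859375), (307.637939453125, 201.3076629638672), 84.41190338134766)
tower 2063 0.18438145107146287 ((701.47802734375, -66.68773651123047), (113.33438110351562, 200.19236755371094), 84.9523696899414)
pad 154 [ 0.5609 -0.0493  0.1667] ((559.9235229492188, -50.695838928222656), (40.674591064453125, 39.91615676879883), 79.2666244506836)
front 382 [0.473  0.1209 0.0736] ((470.827392578125, 116.48038482666016), (192.129150390625, 22.17546844482422), 84.89079284667969)
floor 2696 [0.5602 0.1046 0.0109] ((544.8502807617188, 113.6741943359375), (194.66583251953125, 297.8243713378906), 86.5574722290039)
```

apply_moves(
  deltas=[0, 0.4, -0.36, 0, 0, 0, -1, 0, 0.7, -0.65, 0, 0, 0, -1, 0, 0.98, -0.9, 0, 0, 0, -1, 0, 0.98, -0.9, 0, 0, 0, -1],
)

```text
t: 1.8
position: [0.264, -0.5128, 0.2058]
eef_rot: [0.43, 0.562, -0.428, 0.562]
ft_force: [0.1, -0.0, -0.3]
width: 1.002
```

apply_moves(
  deltas=[0, 0.4, -0.36, 0, 0, 0, -1, 0, 0.7, -0.65, 0, 0, 0, -1, 0, 0.98, -0.9, 0, 0, 0, -1, 0, 0.98, -0.9, 0, 0, 0, -1],
)

```text
t: 2.2
position: [0.349, -0.3782, 0.2059]
eef_rot: [0.429, 0.562, -0.428, 0.562]
ft_force: [-1.5, 0.2, -0.8]
width: 1.0
```

apply_moves(
  deltas=[0, 0.4, -0.36, 0, 0, 0, -1, 0, 0.7, -0.65, 0, 0, 0, -1, 0, 0.98, -0.9, 0, 0, 0, -1, 0, 0.98, -0.9, 0, 0, 0, -1],
)

```text
t: 2.6
position: [0.4343, -0.2436, 0.2059]
eef_rot: [0.429, 0.562, -0.428, 0.562]
ft_force: [-0.5, -0.3, -0.7]
width: 1.003
```

```bash
cat >> h.py <<'E'
def wcloud():
    c,p,M=cal('wrist'); im,d=arm.snapshot('wrist')
    v,u=np.mgrid[:400,:640]; x=(u-c['cx'])/c['fx']; y=(v-c['cy'])/c['fy']
    r=np.hypot(x,y)+1e-9; t=np.minimum(r,1.5); s=np.tan(t)/r
    P=np.stack([x*s*d,-y*s*d,-d],-1)@M.T+p
    P[d==0]=9
    return im,P
def fitcirc(q):
    A=np.c_[2*q[:,:2],np.ones(len(q))]; s=np.linalg.lstsq(A,(q[:,:2]**2).sum(1),rcond=None)[0]
    return s[:2],np.sqrt(s[2]+s[:2]@s[:2])
def totool(target):   # world target -> tool units
    o=arm.observe(); Rm=R.from_quat(o['eef_rot']).as_matrix()
    return Rm.T@(np.array(target)-o['position'])/.12
E
python3 - <<'E'
from h import *
np.set_printoptions(precision=4,suppress=True)
im,P=wcloud(); save('w1',im); P=P.reshape(-1,3)
d=np.hypot(P[:,0]-.432,P[:,1]+.246)
for lo,hi in[(.05,.065),(.008,.018),(.02,.05)]:
  q=P[(d<.045)&(P[:,2]>lo)&(P[:,2]<hi)];print(len(q),q.mean(0),q.min(0),q.max(0),cv2.minEnclosingCircle((q[:,:2]*1000).astype(np.float32)))
print([(r['point'],r['conf']) for r in arm.look_for('wrist','bush')])
E
```

```text
744 [ 0.4336 -0.2479  0.0576] [ 0.416  -0.2646  0.05  ] [ 0.4499 -0.2316  0.0599] ((432.9085998535156, -248.20111083984375), 17.25383758544922)
533 [ 0.4417 -0.2449  0.0117] [ 0.4118 -0.2734  0.0085] [ 0.4581 -0.2215  0.0178] ((432.8741760253906, -247.80076599121094), 26.30501365661621)
135 [ 0.4463 -0.2442  0.0352] [ 0.4328 -0.2621  0.0205] [ 0.4502 -0.2316  0.0499] ((437.5710754394531, -246.76046752929688), 15.921908378601074)
[([0.5285, -0.2462, 0.0604], 0.93), ([0.3997, -0.3363, 0.0191], 0.84), ([0.5233, 0.1224, 0.012], 0.75), ([0.6107, 0.3422, 0.025], 0.64)]
```

View pics/w1.png

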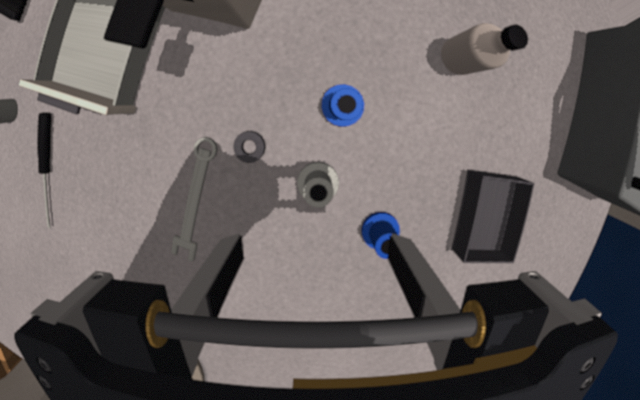

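The wrist view shows the plain bush at (318,187) with free jaw space on both sides. Its fitted radii of 17 and 26 mm match the sizes given, and its axis is at (0.433, -0.248). Now I'll descend and grasp.

apply_moves(
  deltas=[0.35, -0.02, 0.033, 0, 0, 0, -1, 0.7, -0.02, 0.033, 0, 0, 0, -1, 0.95, -0.02, 0.033, 0, 0, 0, -1, 0.95, -0.02, 0.033, 0, 0, 0, -1],
)

```text
t: 3.1
position: [0.4271, -0.2531, 0.0883]
eef_rot: [0.431, 0.563, -0.432, 0.558]
ft_force: [-0.8, 0.0, 0.6]
width: 1.0
```

apply_moves(
  deltas=[0.25, 0, 0, 0, 0, 0, -1, 0.45, 0, 0, 0, 0, 0, -1, 0.58, 0, 0, 0, 0, 0, -1, 0.58, 0, 0, 0, 0, 0, -1],
)

```text
t: 3.5
position: [0.4295, -0.2534, 0.0217]
eef_rot: [0.431, 0.561, -0.431, 0.56]
ft_force: [0.1, -1.2, 0.6]
width: 0.999
```

apply_moves(
  deltas=[0, 0, 0, 0, 0, 0, 1, 0, 0, 0, 0, 0, 0, 1, 0, 0, 0, 0, 0, 0, 1, 0, 0, 0, 0, 0, 0, 1, 0, 0, 0, 0, 0, 0, 1, 0, 0, 0, 0, 0, 0, 1, 0, 0, 0, 0, 0, 0, 1, 0, 0, 0, 0, 0, 0, 1],
  squeeze=30,
)

```text
t: 4.3
position: [0.4302, -0.2518, 0.0218]
eef_rot: [0.43, 0.561, -0.43, 0.561]
ft_force: [-0.7, 2.8, 2.3]
width: 0.36
```

apply_moves(
  deltas=[-0.2, 0, 0, 0, 0, 0, 1, -0.5, 0, 0, 0, 0, 0, 1, -0.8, 0, 0, 0, 0, 0, 1, -0.95, 0, 0, 0, 0, 0, 1],
)

```text
t: 4.7
position: [0.431, -0.2524, 0.1384]
eef_rot: [0.431, 0.56, -0.43, 0.562]
ft_force: [0.1, 1.7, -3.6]
width: 0.351
```

apply_moves(
  deltas=[-0.3, 0, 0, 0, 0, 0, 1, -0.6, 0, 0, 0, 0, 0, 1, -0.7, 0, 0, 0, 0, 0, 1, -0.7, 0, 0, 0, 0, 0, 1],
)

```text
t: 5.1
position: [0.4309, -0.2525, 0.2209]
eef_rot: [0.431, 0.56, -0.43, 0.562]
ft_force: [0.3, 0.2, -4.0]
width: 0.352
```

apply_moves(
  deltas=[0, 0.15, -0.2, 0, 0, 0, 1, 0, 0.35, -0.5, 0, 0, 0, 1, 0, 0.5, -0.75, 0, 0, 0, 1, 0, 0.55, -0.88, 0, 0, 0, 1, 0, 0.55, -0.88, 0, 0, 0, 1],
)

```text
t: 5.6
position: [0.4662, -0.1303, 0.2178]
eef_rot: [0.429, 0.563, -0.43, 0.561]
ft_force: [-0.7, -0.8, -3.7]
width: 0.35
```

apply_moves(
  deltas=[0, 0.15, -0.2, 0, 0, 0, 1, 0, 0.35, -0.5, 0, 0, 0, 1, 0, 0.5, -0.75, 0, 0, 0, 1, 0, 0.55, -0.88, 0, 0, 0, 1, 0, 0.55, -0.88, 0, 0, 0, 1],
)

```text
t: 6.1
position: [0.5027, -0.012, 0.2182]
eef_rot: [0.429, 0.563, -0.43, 0.561]
ft_force: [-0.2, 0.3, -2.6]
width: 0.349
```

apply_moves(
  deltas=[0, 0.15, -0.2, 0.2, 0, 0, 1, 0, 0.35, -0.5, 0.4, 0, 0, 1, 0, 0.5, -0.75, 0.6, 0, 0, 1, 0, 0.55, -0.88, 0.67, 0, 0, 1, 0, 0.55, -0.88, 0.67, 0, 0, 1, 0, 0.55, -0.88, 0.67, 0, 0, 1],
)

```text
t: 6.7
position: [0.5393, 0.1037, 0.2186]
eef_rot: [-0.521, -0.478, 0.522, -0.477]
ft_force: [0.1, -0.6, -4.1]
width: 0.352
```

```bash
python3 - <<'E'
from h import *
np.set_printoptions(precision=4,suppress=True)
o=arm.observe(); print(o['t'],o['position'],o['ft_force'],o['width'],R.from_quat(o['eef_rot']).as_matrix(),o['qpos'])
im,P=wcloud(); save('w2',im)
a=shot('side'); b=shot('top'); save('s2',np.hstack([a[0][130:330,160:460],b[0][120:320,200:500]]))
P=P.reshape(-1,3)
ux=np.array([.9959,-.0906]);uy=np.array([.0906,.9959]);O=np.array([.6127,.0455])
for k,Q in(('w',P),('s',a[2].reshape(-1,3)),('t',b[2].reshape(-1,3))):
  U=np.c_[(Q[:,:2]-O)@ux,(Q[:,:2]-O)@uy,Q[:,2]]
  m=(abs(U[:,2]-.075)<.006)&(U[:,0]<-.1)&(U[:,0]>-.2)&(U[:,1]>-.06)&(U[:,1]<.17)
  q=U[m]; print(k,'front',m.sum(), *(np.percentile(q,[1,99],axis=0) if m.sum() else []))
  m=(abs(U[:,2]-.012)<.005)&(U[:,0]<-.0)&(U[:,0]>-.12)&(U[:,1]>-.06)&(U[:,1]<.17)
  q=U[m]; print(k,'floor',m.sum(), *(np.percentile(q,[1,99],axis=0) if m.sum() else []))
E
```

```text
6.7 [0.5393 0.1037 0.2186] [ 0.1204 -0.5806 -4.1018] 0.3516028270286358 [[-0.0018  0.996  -0.0889]
 [-0.0007 -0.0889 -0.996 ]
 [-1.     -0.0018  0.0009]] [ 0.0609  0.2397 -0.4298  1.8514  0.1126  1.0763 -2.0716]
w front 676 [-0.1452 -0.0412  0.0691] [-0.1348  0.1494  0.0772]
w floor 11846 [-0.1177 -0.0313  0.0099] [-0.0016  0.1395  0.014 ]
s front 377 [-0.1584 -0.0339  0.0696] [-0.1369  0.1525  0.0776]
s floor 2068 [-0.1191 -0.0308  0.0075] [-0.001   0.1461  0.0159]
t front 22 [-0.1442  0.1308  0.0706] [-0.1345  0.1496  0.0802]
t floor 16 [-0.0832 -0.0353  0.0076] [-0.0008  0.1336  0.0159]
```

View pics/w2.png

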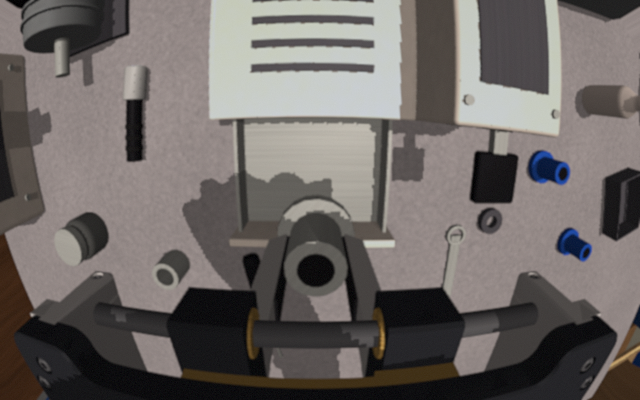

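The bush hangs upright in the fingers over the drawer at (316,265), and the drawer geometry agrees with my estimate. Lowering it now.

apply_moves(
  deltas=[0.3, 0.01, -0.03, 0, 0, 0, 1, 0.6, 0.01, -0.03, 0, 0, 0, 1, 0.85, 0.01, -0.03, 0, 0, 0, 1, 1.0, 0.01, -0.03, 0, 0, 0, 1, 1.0, 0.01, -0.03, 0, 0, 0, 1, 1.0, 0.01, -0.03, 0, 0, 0, 1],
)

```text
t: 7.45
position: [0.5414, 0.1079, 0.1004]
eef_rot: [-0.522, -0.477, 0.522, -0.477]
ft_force: [-0.1, -0.5, -3.5]
width: 0.349
```

apply_moves(
  deltas=[0.15, 0, 0, 0, 0, 0, 1, 0.3, 0, 0, 0, 0, 0, 1, 0.42, 0, 0, 0, 0, 0, 1, 0.48, 0, 0, 0, 0, 0, 1, 0.48, 0, 0, 0, 0, 0, 1, 0.48, 0, 0, 0, 0, 0, 1],
)

```text
t: 8.05
position: [0.5416, 0.1087, 0.043]
eef_rot: [0.522, 0.477, -0.522, 0.477]
ft_force: [-0.5, -0.7, -3.1]
width: 0.349
```

apply_moves(
  deltas=[0.03, 0, 0, 0, 0, 0, 1, 0.05, 0, 0, 0, 0, 0, 1, 0.065, 0, 0, 0, 0, 0, 1, 0.065, 0, 0, 0, 0, 0, 1, 0.065, 0, 0, 0, 0, 0, 1],
)

```text
t: 8.55
position: [0.5412, 0.1086, 0.0345]
eef_rot: [0.522, 0.477, -0.522, 0.477]
ft_force: [0.3, 0.7, -3.8]
width: 0.35
```

apply_moves(
  deltas=[0.01, 0, 0, 0, 0, 0, 1, 0.01, 0, 0, 0, 0, 0, 1],
)

```text
t: 8.75
position: [0.5417, 0.1086, 0.0338]
eef_rot: [0.522, 0.477, -0.521, 0.477]
ft_force: [0.3, -0.6, 3.3]
width: 0.345
```

Force has changed from -3.8 to +3.3 N, so the bush is on the floor. Releasing and retreating upward.

apply_moves(
  deltas=[0, 0, 0, 0, 0, 0, 0.1, 0, 0, 0, 0, 0, 0, -0.1, 0, 0, 0, 0, 0, 0, -0.4, 0, 0, 0, 0, 0, 0, -0.4, 0, 0, 0, 0, 0, 0, -0.4],
)

```text
t: 9.25
position: [0.5411, 0.1086, 0.0333]
eef_rot: [0.522, 0.477, -0.522, 0.477]
ft_force: [-0.4, -0.0, 0.3]
width: 0.694
```

apply_moves(
  deltas=[-0.15, 0, 0, 0, 0, 0, -0.4, -0.4, 0, 0, 0, 0, 0, -0.4, -0.7, 0, 0, 0, 0, 0, -0.4, -0.95, 0, 0, 0, 0, 0, -0.4, -0.95, 0, 0, 0, 0, 0, -0.4],
)

```text
t: 9.75
position: [0.5432, 0.1092, 0.1512]
eef_rot: [0.524, 0.476, -0.52, 0.478]
ft_force: [0.3, 0.2, 0.4]
width: 0.7
```

```bash
cat >> h.py <<'E'
ux=np.array([.9959,-.0906]);uy=np.array([.0906,.9959]);O=np.array([.6127,.0455])
def unit(Q):
    Q=Q.reshape(-1,3); return np.c_[(Q[:,:2]-O)@ux,(Q[:,:2]-O)@uy,Q[:,2]]
E
python3 - <<'E'
from h import *
np.set_printoptions(precision=4,suppress=True)
o=arm.observe(); print(o['t'],o['position'],o['ft_force'],o['width'])
im,P=wcloud(); save('w3',im); U=unit(P)
m=(U[:,2]>.06)&(U[:,2]<.085)&(U[:,0]>-.115)&(U[:,0]<-.04)&(abs(U[:,1]-.055)<.03);q=U[m]
print('bushtop',m.sum(),q.mean(0),q.min(0),q.max(0))
m=(abs(U[:,2]-.075)<.006)&(U[:,0]<-.12)&(U[:,0]>-.2)&(U[:,1]>-.06)&(U[:,1]<.17);q=U[m];print('front',np.percentile(q,[1,99],axis=0))
E
```

```text
9.75 [0.5432 0.1092 0.1512] [0.2989 0.1682 0.3758] 0.7004610320621063
bushtop 1160 [-0.0713  0.0553  0.0695] [-0.0889  0.0386  0.0601] [-0.0556  0.0726  0.0721]
front [[-0.1552 -0.0391  0.0693]
 [-0.1343  0.1482  0.0769]]
```

View pics/w3.png

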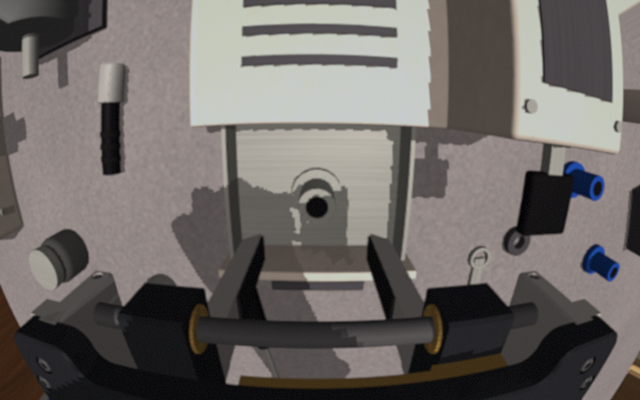

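The bush stands upright on the drawer centreline: pixel (317,205), top at 0.0695 m against 0.070 expected. Next I'll close the fingers and move in front of the panel.

apply_moves(
  deltas=[-0.05, -0.25, 0.02, 0, 0, 0, 0, -0.05, -0.55, 0.02, 0, 0, 0, 0.5, -0.05, -0.8, 0.02, 0, 0, 0, 1, -0.05, -0.9, 0.02, 0, 0, 0, 1, -0.05, -0.9, 0.02, 0, 0, 0, 1, -0.05, -0.9, 0.02, 0, 0, 0, 1],
)

```text
t: 10.4
position: [0.4341, 0.1157, 0.1532]
eef_rot: [0.522, 0.477, -0.522, 0.477]
ft_force: [1.3, -0.5, -0.8]
width: 0.227
```

apply_moves(
  deltas=[0.25, 0, 0, 0, 0, 0, 1, 0.5, 0, 0, 0, 0, 0, 1, 0.75, 0, 0, 0, 0, 0, 1, 0.88, 0, 0, 0, 0, 0, 1, 0.88, 0, 0, 0, 0, 0, 1, 0.88, 0, 0, 0, 0, 0, 1],
)

```text
t: 11.0
position: [0.434, 0.116, 0.0477]
eef_rot: [-0.522, -0.477, 0.522, -0.477]
ft_force: [0.9, 0.5, 0.4]
width: -0.0
```

apply_moves(
  deltas=[0, 0.05, 0, 0, 0, 0, 1, 0, 0.1, 0, 0, 0, 0, 1, 0, 0.15, 0, 0, 0, 0, 1, 0, 0.2, 0, 0, 0, 0, 1, 0, 0.25, 0, 0, 0, 0, 1, 0, 0.3, 0, 0, 0, 0, 1, 0, 0.35, 0, 0, 0, 0, 1, 0, 0.4, 0, 0, 0, 0, 1],
)

```text
t: 11.8
position: [0.4816, 0.1114, 0.0477]
eef_rot: [-0.522, -0.477, 0.522, -0.477]
ft_force: [-2.5, -0.4, 0.4]
width: 0.01
```

apply_moves(
  deltas=[0, 0.06, 0, 0, 0, 0, 1, 0, 0.12, 0, 0, 0, 0, 1, 0, 0.18, 0, 0, 0, 0, 1, 0, 0.24, 0, 0, 0, 0, 1, 0, 0.3, 0, 0, 0, 0, 1, 0, 0.36, 0, 0, 0, 0, 1, 0, 0.42, 0, 0, 0, 0, 1, 0, 0.48, 0, 0, 0, 0, 1],
)

```text
t: 12.6
position: [0.5391, 0.1063, 0.0477]
eef_rot: [-0.522, -0.477, 0.522, -0.477]
ft_force: [-2.5, -1.1, -0.4]
width: 0.006
```

apply_moves(
  deltas=[0, 0.06, 0, 0, 0, 0, 1, 0, 0.12, 0, 0, 0, 0, 1, 0, 0.18, 0, 0, 0, 0, 1, 0, 0.24, 0, 0, 0, 0, 1, 0, 0.28, 0, 0, 0, 0, 1, 0, 0.32, 0, 0, 0, 0, 1, 0, 0.35, 0, 0, 0, 0, 1, 0, 0.37, 0, 0, 0, 0, 1],
)

```text
t: 13.4
position: [0.5831, 0.1025, 0.0477]
eef_rot: [0.522, 0.477, -0.522, 0.477]
ft_force: [-2.5, -1.1, 0.7]
width: 0.008
```

apply_moves(
  deltas=[0, 0.02, 0, 0, 0, 0, 1, 0, 0.03, 0, 0, 0, 0, 1, 0, 0.03, 0, 0, 0, 0, 1],
)

```text
t: 13.7
position: [0.5866, 0.1023, 0.0478]
eef_rot: [0.522, 0.477, -0.522, 0.477]
ft_force: [-0.5, -1.2, -0.4]
width: 0.005
```

apply_moves(
  deltas=[0, 0.02, 0, 0, 0, 0, 1, 0, 0.02, 0, 0, 0, 0, 1],
)

```text
t: 13.9
position: [0.5873, 0.1022, 0.0476]
eef_rot: [-0.521, -0.478, 0.522, -0.477]
ft_force: [-10.2, -0.5, 6.6]
width: 0.004
```

apply_moves(
  deltas=[0, 0.008, 0, 0, 0, 0, 1, 0, 0.008, 0, 0, 0, 0, 1],
)

```text
t: 14.1
position: [0.5873, 0.1022, 0.0475]
eef_rot: [-0.52, -0.478, 0.523, -0.477]
ft_force: [-16.1, 1.5, 10.9]
width: 0.005
```

The drawer is at its stop: 16 N with no further motion. I'll back off, rise and inspect.

apply_moves(
  deltas=[0, -0.1, 0, 0, 0, 0, 1, 0, -0.3, 0, 0, 0, 0, 1, 0, -0.5, 0, 0, 0, 0, 1, 0, -0.5, 0, 0, 0, 0, 1],
)

```text
t: 14.5
position: [0.5274, 0.1075, 0.0478]
eef_rot: [-0.521, -0.478, 0.522, -0.478]
ft_force: [0.9, -0.5, -0.8]
width: 0.009
```

apply_moves(
  deltas=[-0.3, 0, 0, 0, 0, 0, 1, -0.6, 0, 0, 0, 0, 0, 1, -0.95, 0, 0, 0, 0, 0, 1, -0.95, 0, 0, 0, 0, 0, 1],
)

```text
t: 14.9
position: [0.5332, 0.1081, 0.1671]
eef_rot: [0.524, 0.476, -0.519, 0.479]
ft_force: [-0.5, -0.2, -0.6]
width: 0.003
```

apply_moves(
  deltas=[-0.3, 0, 0, 0, 0, 0, 1, -0.6, 0, 0, 0, 0, 0, 1, -0.7, 0, 0, 0, 0, 0, 1, -0.7, 0, 0, 0, 0, 0, 1, -0.7, 0, 0, 0, 0, 0, 1],
)

```text
t: 15.4
position: [0.5298, 0.1069, 0.2448]
eef_rot: [-0.522, -0.477, 0.522, -0.477]
ft_force: [-0.3, 0.8, -0.3]
width: 0.002
```

```bash
python3 - <<'E'
from h import *
np.set_printoptions(precision=4,suppress=True)
o=arm.observe(); print(o['t'],o['position'],o['ft_force'],o['width'])
im,P=wcloud(); save('w4',im); s=shot('side')
for U,I in((unit(P),im),(unit(s[2]),s[0])):
  I=I.reshape(-1,3).astype(int)
  m=(abs(U[:,2]-.0745)<.006)&(U[:,0]<.02)&(U[:,0]>-.12)&(U[:,1]>-.06)&(U[:,1]<.17);q=U[m];print('front',m.sum(),np.percentile(q,[1,99],axis=0))
  m=(abs(U[:,2]-.168)<.006)&(U[:,0]<-.015)&(U[:,0]>-.08)&(U[:,1]>-.14)&(U[:,1]<-.07)&(I.sum(1)<200);q=U[m];print('pad',m.sum(),q.mean(0),np.percentile(q,[1,99],axis=0))
  m=(abs(U[:,2]-.185)<.006)&(U[:,0]<.25)&(U[:,0]>-.03)&(U[:,1]>-.2)&(U[:,1]<0);q=U[m];print('tower',m.sum(),np.percentile(q,[1,99],axis=0))
tgt=O-.045*ux-.105*uy; print(tgt,totool([*tgt,.25]))
E
```

```text
15.4 [0.5298 0.1069 0.2448] [-0.3313  0.8244 -0.3205] 0.0017887811065205113
front 2302 [[-0.0207 -0.0394  0.0713]
 [ 0.0011  0.1474  0.0771]]
pad 1794 [-0.0414 -0.1026  0.1672] [[-0.0628 -0.1252  0.1629]
 [-0.0201 -0.0835  0.169 ]]
tower 11915 [[ 0.0015 -0.1579  0.1806]
 [ 0.114  -0.0513  0.188 ]]
front 403 [[-0.0225 -0.0433  0.0692]
 [ 0.0166  0.1609  0.0794]]<stdin>:8: RuntimeWarning: Mean of empty slice.
  ret = um.true_divide(
Traceback (most recent call last):
IndexError: index -1 is out of bounds for axis 0 with size 0
```

View pics/w4.png

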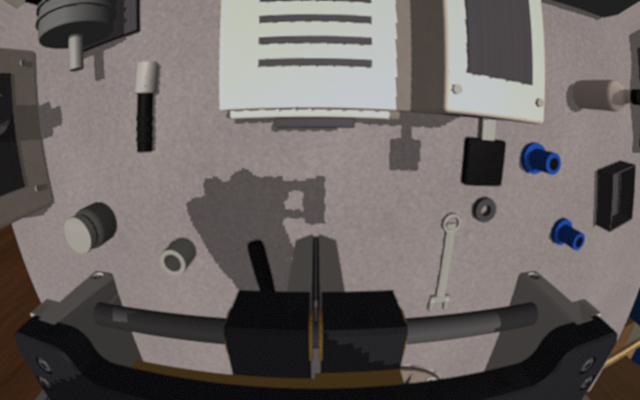

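The drawer front is flush with the housing at (310,115), with the lip's outer edge at -21 mm against -22 expected. The bystanders haven't moved. Now I'll go above the paddle.

apply_moves(
  deltas=[0, 0.05, 0.2, 0, 0, 0, 1, 0, 0.12, 0.45, 0, 0, 0, 1, 0, 0.187, 0.657, 0, 0, 0, 1, 0, 0.187, 0.657, 0, 0, 0, 1],
)

```text
t: 15.9
position: [0.5453, 0.0228, 0.2442]
eef_rot: [-0.522, -0.476, 0.524, -0.476]
ft_force: [-0.0, -0.1, -0.2]
width: 0.003
```

apply_moves(
  deltas=[0, 0.05, 0.2, 0, 0, 0, 1, 0, 0.12, 0.45, 0, 0, 0, 1, 0, 0.187, 0.657, 0, 0, 0, 1, 0, 0.187, 0.657, 0, 0, 0, 1, 0, 0.187, 0.657, 0, 0, 0, 1, 0, 0.187, 0.657, 0, 0, 0, 1],
)

```text
t: 16.5
position: [0.5603, -0.0526, 0.2452]
eef_rot: [-0.521, -0.478, 0.522, -0.477]
ft_force: [-1.1, -0.1, -0.5]
width: 0.005
```

apply_moves(
  deltas=[0.2, 0, 0, 0, 0, 0, 1, 0.4, 0, 0, 0, 0, 0, 1, 0.53, 0, 0, 0, 0, 0, 1, 0.53, 0, 0, 0, 0, 0, 1, 0.53, 0, 0, 0, 0, 0, 1],
)

```text
t: 17.0
position: [0.5607, -0.053, 0.1825]
eef_rot: [0.522, 0.478, -0.521, 0.477]
ft_force: [0.2, -0.3, -0.1]
width: 0.005
```

apply_moves(
  deltas=[0.08, 0, 0, 0, 0, 0, 1, 0.11, 0, 0, 0, 0, 0, 1, 0.11, 0, 0, 0, 0, 0, 1],
)

```text
t: 17.3
position: [0.5606, -0.0538, 0.1687]
eef_rot: [0.522, 0.477, -0.522, 0.477]
ft_force: [0.6, 0.8, -0.1]
width: 0.007
```

apply_moves(
  deltas=[0.017, 0, 0, 0, 0, 0, 1, 0.017, 0, 0, 0, 0, 0, 1],
)

```text
t: 17.5
position: [0.5608, -0.0538, 0.1672]
eef_rot: [0.522, 0.477, -0.522, 0.477]
ft_force: [-1.1, 0.4, 4.9]
width: 0.001
```

apply_moves(
  deltas=[0.05, 0, 0, 0, 0, 0, 1, 0.1, 0, 0, 0, 0, 0, 1, 0.15, 0, 0, 0, 0, 0, 1, 0.2, 0, 0, 0, 0, 0, 1, 0.25, 0, 0, 0, 0, 0, 1, 0.28, 0, 0, 0, 0, 0, 1, 0.28, 0, 0, 0, 0, 0, 1],
)

```text
t: 18.2
position: [0.5609, -0.0538, 0.1331]
eef_rot: [0.522, 0.477, -0.522, 0.477]
ft_force: [-0.6, 0.5, 6.2]
width: 0.005
```

apply_moves(
  deltas=[0.02, 0, 0, 0, 0, 0, 1, 0.03, 0, 0, 0, 0, 0, 1, 0.03, 0, 0, 0, 0, 0, 1],
)

```text
t: 18.5
position: [0.5608, -0.0539, 0.1296]
eef_rot: [0.522, 0.477, -0.522, 0.477]
ft_force: [0.9, -0.0, 4.1]
width: 0.005
```

apply_moves(
  deltas=[0.02, 0, 0, 0, 0, 0, 1, 0.02, 0, 0, 0, 0, 0, 1],
)

```text
t: 18.7
position: [0.5608, -0.0538, 0.1273]
eef_rot: [0.522, 0.477, -0.522, 0.477]
ft_force: [-0.3, 0.7, 6.7]
width: 0.004
```

apply_moves(
  deltas=[0.013, 0, 0, 0, 0, 0, 1, 0.013, 0, 0, 0, 0, 0, 1, 0.013, 0, 0, 0, 0, 0, 1],
)

```text
t: 19.0
position: [0.5609, -0.0539, 0.126]
eef_rot: [0.522, 0.477, -0.522, 0.477]
ft_force: [-1.4, 0.4, 7.9]
width: 0.006
```

```bash
python3 - <<'E'
from h import *
np.set_printoptions(precision=4,suppress=True)
F=[]
for i in range(4):
  im,P=wcloud(); o=arm.observe(); F.append(np.r_[o['position'][2],o['ft_force'][2]])
print(o['t'],np.array(F)); save('w5',im)
U=unit(P); I=im.reshape(-1,3).astype(int)
m=(U[:,2]>.1)&(U[:,2]<.175)&(U[:,0]<-.022)&(U[:,0]>-.063)&(U[:,1]>-.122)&(U[:,1]<-.086);q=U[m]
print('pad',m.sum(),np.histogram(q[:,2],np.arange(.1,.176,.004)),np.median(q[(q[:,2]<.135)],axis=0))
m=(abs(U[:,2]-.0745)<.006)&(U[:,0]<.02)&(U[:,0]>-.12)&(U[:,1]>0)&(U[:,1]<.17);print('front',np.percentile(U[m],[1,99],axis=0))
E
```

```text
19.2 [[0.126  7.623 ]
 [0.126  7.6291]
 [0.1261 7.9827]
 [0.1261 7.8812]]
pad 3149 (array([   0,    0,    0,    0,    0,   12, 1482,   51,  109,  106,  129,
        128,  141,  138,  164,  158,  188,  200]), array([0.1  , 0.104, 0.108, 0.112, 0.116, 0.12 , 0.124, 0.128, 0.132,
       0.136, 0.14 , 0.144, 0.148, 0.152, 0.156, 0.16 , 0.164, 0.168,
       0.172])) [-0.0312 -0.1031  0.1255]
front [[-0.0202  0.0024  0.0715]
 [-0.0017  0.1446  0.077 ]]
```

View pics/w5.png

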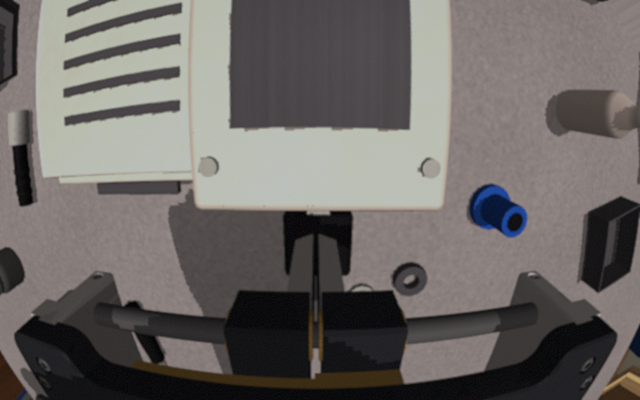

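```bash
python3 -c "
from plant import arm
print(arm.finish_job()); o=arm.observe(); print(o['t'],o['position'],o['ft_force'])"
```

```text
the job is handed in; nothing more can be done
None
the job is handed in; nothing more can be done
```

I handed the job in at about 19 s of the 64 s allowed, with the gripper still holding the paddle at its third detent.

- **Bush:** I set the plain steel bush down upright in the drawer. The wrist camera put its top at 69.5 mm (70 mm expected), on the drawer's centreline and within about 6 mm of the drawer spot. I couldn't see it again after the drawer closed, but the push was slow and the force stayed around 2.5 N until the stop.
- **Drawer:** I pushed it until it stopped moving at 16 N. The lip's outer edge then measured 20–22 mm in front of the housing face, against 22 mm for fully shut, and the last check before hand-in agreed.
- **Paddle:** I pressed it only after the drawer was shut. Its pad moved from 167.2 mm to 125.5 mm, a travel of about 42 mm. The force held steady at 7.6–8.0 N, against the 8 N given for the third detent.
- **Other things on the bench:** I touched none of them, including the blue look-alikes, and saw no change in the wrist pictures, though I didn't re-measure them.

One check gave nothing: the side camera could not read the paddle from its position, so the paddle travel comes from the wrist camera, the arm's own position and the force. The highest wrist force I saw was about 20 N.

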